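# Call the apprentice and point out the last and the thread

## Robot

A 6-joint arm with a two-finger parallel gripper is mounted at the origin on the work surface. World frame = base frame: x ahead of the robot, y to its left, z up, the work surface at z = 0. Lengths are in m, angles in rad, forces in N, time in s.
With the tool pointing down it reaches from about 0.35 to 0.975 m from the base axis. Payload 4.9 kg.
Tool frame: the origin (TCP) lies between the finger pads, 19 mm behind the fingertips; this is the grasp point; z points along the fingers, y is the line along which they close (so a half turn about z gives the same grasp; the last joint's range is limited). The gripper opens to 85 mm and grips with 20 to 120 N. Pads are 22 mm wide; open, the fingers measure 114 mm over their backs; the gripper's body (76 mm by 85 mm) begins 54 mm behind the grasp point. The pads swing forward as they close: fully open they stand 13 mm farther back than shut.
Start: joints at [-1.341, 0.053, 1.613, -0, 1.476, -0.119], TCP at [0.214, -0.587, 0.25] pointing down, gripper open.
Joint ranges: [-3.01, 3.01], [-1.01, 2.22], [0.06, 2.58], [-1.02, 4.17], [0.09, 2.62], [-3.14, 3.14]. Speed limits (rad/s): [2.57, 2.57, 3.14, 3.14, 3.14, 3.14].

## Interface

Orientations are given as a unit quaternion [w, x, y, z].
In Python, from plant import state, grab_frame, ticket, spotter gives the robot as it stands.
- The arm moves only by the tool apply_moves, never from a script. Its argument "series" is a list of rows, each an object of numbers: "jaw": the closure, from 0 (fully open) to 1 (shut); "dx", "dy", "dz": the shift along the tool's x, y, z in mm; "turn": the turn about the tool's z in rad. A call has 1 to 5 rows; each row is the pose to reach, as a shift and turn from the pose commanded when the call began, along the tool's axes at that moment; what a row does not reach only later rows make up. A row lasts 1/12 s, in which the tool goes at most 41.7 mm and 7.16 degrees, less where a joint would pass 70% of its speed; a pose out of reach is approached as far as the arm can. A call with a gripper value outside its range is refused whole. The fingers move at their own pace and stop on an object; the grip force is fixed at half the most. Time passes only in rows, so rows that repeat a pose let the fingers close. It gives the time, the measured TCP pose, the force, the opening and the grip force at its end, in the units of the state.
- state(): the state, without advancing time (a new reading comes with each control period).
- grab_frame(name): name is "scene" or "top" or "wrist"; returns a dict with "pixels" (384x512x3 uint8, red, green, blue), "mtx" (3x3 intrinsics, pixels), "camera_from_world" (4x4, takes a point from world to camera coordinates). Camera axes: x right, y down, z forward; pixel columns grow to the right and rows downward; lengths in m; the calibration is good to about 2 mm. A picture is of the moment at which its call begins. There is no depth.
- ticket.job_done(): hands the job in; it is judged then, once.
Trained networks look in a picture, given as the dict that the camera call returned (one of the last four; its "shot" number tells which), for a name from the list of things; names that differ only in an ending like _2 or _b are one class to them, and where a whole thing is asked for, a point or a joint stands for the part that bears it (a point fixed in the world has none). Each returns a list of dicts, best first, with "conf" (0 to 1); they miss things now and then, are a little off and sometimes report something else, mostly with a low value. They report only what shows in the picture. A call takes as long as a camera call. They do not tell look-alikes from the thing itself.
- spotter.outline_of(picture, target): "region" (384x512 bool, what is visible of it) and "extent" ([left, top, right, bottom] in pixels, round what is visible of it).
The state is a dict: "time": time; "joint_pos": joint angles; "joint_vel": joint speeds; "joint_efforts": joint torques, N m; "tool_pos": TCP position; "tool_rot": TCP orientation; "contact_force": force on the tool from outside, world axes, zero at the start; "ft_torque": the same for the moment, N m; "gripper_width": opening from 0.0 (shut) to 1.0 (fully open); "grasp_force": force on a finger pad.
Only numpy, scipy, OpenCV 4.12 (cv2) and the standard library are available. Lean on these libraries where they do the work, as an engineer would, in place of code of your own. Each camera call takes 0.05 s, during which the arm holds its last target. There are 200 camera calls.

## Task

Call the apprentice by pressing the call button right down and letting it come up again, then show what the next pair needs: with the fingers pointing down, point at the toe of the smallest wooden shoe last, keeping the fingertips about 2 cm above it for two seconds, then point in the same way at the top of the tapered cone of thread and finish still pointing at it. Touch none of the things on the bench but the button, and never bring the fingertips close over the toe of another last or the top of another reel.

Things in the scene. Friction and masses are not known exactly. Their poses are not given: they have to be found in the camera images.
- last_small: the smallest of three plain wooden shoe lasts (foot-shaped beech forms), standing on its sole: 165 mm long, 60 mm wide, low rounded toe, rising to 57 mm at the heel end, which has a dark round thimble on top. Origin under its middle on the bench; its -x points to the toe, z up
- last_small_toe (a point): the middle of the top of the smallest last's toe, 26 mm above the bench, 20 mm behind the tip of the toe; axes as the last's
- last_medium: the middle-sized of three plain wooden shoe lasts (foot-shaped beech forms), standing on its sole: 225 mm long, 81 mm wide, low rounded toe, rising to 78 mm at the heel end, which has a dark round thimble on top. Origin under its middle on the bench; its -x points to the toe, z up
- last_medium_toe (a point): the middle of the top of the middle-sized last's toe, 35 mm above the bench, 27 mm behind the tip of the toe; axes as the last's
- last_large: the largest of three plain wooden shoe lasts (foot-shaped beech forms), standing on its sole: 255 mm long, 92 mm wide, low rounded toe, rising to 88 mm at the heel end, which has a dark round thimble on top. Origin under its middle on the bench; its -x points to the toe, z up
- last_large_toe (a point): the middle of the top of the largest last's toe, 40 mm above the bench, 31 mm behind the tip of the toe; axes as the last's
- thread_board: fixed dark wooden board, 100 x 280 x 12 mm, on which the three thread reels stand loose in a row (85 mm apart, in any order) along its y; origin under its centre
- reel_cone: the tapered cone of cream thread, loose, 90 mm tall, 70 mm across the foot narrowing to 32 mm at 80 mm, with a 24 mm wide wooden core on top; origin at the centre of its underside, z up
- reel_cone_top (a point): centre of the top of the cone, 90 mm above its underside (102 mm above the bench)
- reel_tall: tall straight-sided reel of cream thread with wooden ends, loose, 90 mm tall, 52 mm across; origin at the centre of its underside
- reel_tall_top (a point): centre of the tall reel's top, 90 mm above its underside
- reel_short: short straight-sided reel of cream thread with wooden ends, loose, 55 mm tall, 64 mm across; origin at the centre of its underside
- reel_short_top (a point): centre of the short reel's top, 55 mm above its underside
- call_button (a joint): travel of the call button in m: 0 up, 0.006 fully down; it springs back by itself; starting to move takes about 1.5 N, fully down 5 N
- call_button_top (a point): centre of the top of the call button's brass cap: 36 mm across, standing 22 mm above the bench when up, in a fixed black round housing 52 mm across and 12 mm high; it is pressed straight down
- hammer: hammer lying on the bench, 260 mm long, 26 mm high, a bystander; origin under the middle of its length
- tack_jar: closed jar of tacks, 56 mm across, 65 mm tall, a bystander; origin at the centre of its underside
- brush: flat brush lying on the bench, 200 mm long, 42 mm wide, 20 mm high, a bystander; origin under its middle
Things that resemble listed ones, but are neither listed nor needed, are in the scene too. Leave any black or blue look-alike of the reel_cone alone.

How it is judged:
On the way, in this order (a step that is already met when the one before it is completed fails the run):
1. the call button is pressed right down (value of joint call_button above 0.0048 m), for 0.05 s.
2. the button is up again and the fingers point down at the toe of the smallest last, without contact (value of joint call_button below 0.001 m and horizontal distance between the grasp point and last_small_toe below 0.02 m and z of the grasp point in the frame of last_small_toe between 0.015 and 0.06 m and angle between the grasp point's own z axis and vertical above 2.6 rad), for 1.5 s.
3. the fingers point down at the top of the cone of thread, without contact (value of joint call_button below 0.001 m and horizontal distance between the grasp point and reel_cone_top below 0.02 m and z of the grasp point in the frame of reel_cone_top between 0.015 and 0.06 m and angle between the grasp point's own z axis and vertical above 2.6 rad), for 1.5 s.
At the end, for the whole second after the job is handed in: The tool points down (within 30 degrees) over the top of the cone, the TCP within 20 mm of its centre horizontally and 15 to 60 mm above it (fingertips clear of it, up to about 40 mm); the button is up; every last, reel and bystander is within 5 mm of where it began, lasts and reels upright (all of step 3 and distance of each of last_small, last_medium, last_large, reel_cone, reel_tall, reel_short, hammer, tack_jar, brush from where it was at the start of the episode below 0.005 m and angle between each of last_small, last_medium, last_large, reel_cone, reel_tall, reel_short's own z axis and vertical below 0.1 rad); the robot touches nothing.
It fails at once if the robot touched a last, a reel, the thread board or a bystander (contact force between any of the fingers, the arm and last_small above 0.3 N or contact force between any of the fingers, the arm and last_medium above 0.3 N or contact force between any of the fingers, the arm and last_large above 0.3 N or contact force between any of the fingers, the arm and reel_cone above 0.3 N or contact force between any of the fingers, the arm and reel_tall above 0.3 N or contact force between any of the fingers, the arm and reel_short above 0.3 N or contact force between any of the fingers, the arm and hammer above 0.3 N or contact force between any of the fingers, the arm and tack_jar above 0.3 N or contact force between any of the fingers, the arm and brush above 0.3 N or contact force between any of the fingers, the arm and thread_board above 0.3 N).
It fails at once if a last, reel or bystander was moved or lifted (over 10 mm) (distance of any of last_small, last_medium, last_large, reel_cone, reel_tall, reel_short, hammer, tack_jar, brush from where it was at the start of the episode above 0.01 m).
It fails at once if the robot pointed at a wrong last or reel (TCP within 20 mm horizontally and less than 60 mm above its toe or top) ((horizontal distance between the grasp point and last_medium_toe below 0.02 m and z of the grasp point in the frame of last_medium_toe below 0.06 m) or (horizontal distance between the grasp point and last_large_toe below 0.02 m and z of the grasp point in the frame of last_large_toe below 0.06 m) or (horizontal distance between the grasp point and reel_tall_top below 0.02 m and z of the grasp point in the frame of reel_tall_top below 0.06 m) or (horizontal distance between the grasp point and reel_short_top below 0.02 m and z of the grasp point in the frame of reel_short_top below 0.06 m)).
It also fails if it takes over 58 s, if anything falls off the work surface, if the arm or the gripper's body presses on something with over 40 N, if the wrist force passes 120 N, or if a joint passes its speed limit or range.

## Working session

There is one attempt and no reset: what is moved stays moved. The work goes in short steps, Python scripts to look and compute and a tool call to move; the robot and the scene stay as the last step left them, time stands still between calls to the robot, and variables do not carry over. Pictures are saved under pics/ and viewed, at most 10 in all, crops included, and the job is handed in when it is done.

Besides the shell and the picture viewer there is one more tool, called as name(argument=value, ...), one argument or row to a line, values as JSON. apply_moves: Moves the arm, as the interface text tells. Its arguments: {"type":"object","properties":{"series":{"type":"array","items":{"type":"object","properties":{"jaw":{"type":"number"},"dx":{"type":"number"},"dy":{"type":"number"},"dz":{"type":"number"},"turn":{"type":"number"}}}}},"required":["series"]}

```bash
mkdir -p pics
python3 - <<'E'
from plant import state, grab_frame, ticket, spotter
import cv2, numpy as np, pickle
s=state(); print(s['time'],s['tool_pos'],s['tool_rot'],s['gripper_width'])
d={}
for n in ("scene","top"):
    f=grab_frame(n); d[n]=f
    cv2.imwrite(f'pics/{n}.png',cv2.resize(f['pixels'][...,::-1],(800,600),interpolation=cv2.INTER_CUBIC))
    for t in ("last_small","last_medium","last_large","reel_cone","reel_tall","reel_short","call_button","hammer","tack_jar","brush","thread_board"):
        print(n,t,[(round(o['conf'],2),[int(v) for v in o['extent']]) for o in spotter.outline_of(f,t)])
pickle.dump(d,open('f.pkl','wb'))
E
```

```text
0.0 [ 0.21345462 -0.58679262  0.24877592] [-1.02002168e-03  9.84830956e-01  1.73513521e-01 -7.51881355e-05] 1.0001456974858032
scene last_small [(0.71, [314, 193, 368, 227])]
scene last_medium [(0.72, [238, 187, 252, 196])]
scene last_large [(0.97, [367, 158, 430, 225]), (0.73, [158, 232, 188, 266]), (0.44, [193, 218, 217, 253])]
scene reel_cone [(0.83, [174, 176, 197, 212]), (0.71, [130, 199, 158, 233]), (0.68, [161, 231, 191, 266])]
scene reel_tall [(0.69, [190, 216, 213, 251]), (0.66, [160, 233, 189, 264])]
scene reel_short [(0.75, [191, 216, 217, 252]), (0.64, [123, 240, 155, 272]), (0.54, [276, 205, 318, 277])]
scene call_button [(0.23, [161, 231, 191, 267])]
scene hammer [(0.96, [319, 106, 354, 162])]
scene tack_jar [(0.84, [251, 260, 270, 293])]
scene brush [(0.75, [163, 293, 244, 345])]
scene thread_board []
top last_small [(0.97, [161, 143, 187, 201])]
top last_medium [(0.66, [213, 127, 245, 205]), (0.16, [319, 195, 342, 216])]
top last_large [(0.63, [91, 118, 128, 211])]
top reel_cone [(0.98, [318, 193, 339, 219]), (0.97, [287, 250, 312, 276]), (0.84, [329, 244, 354, 273]), (0.6, [349, 201, 374, 226]), (0.59, [371, 249, 402, 273])]
top reel_tall [(0.85, [289, 189, 314, 210])]
top reel_short [(0.92, [350, 203, 376, 224]), (0.27, [92, 118, 128, 210])]
top call_button [(0.52, [161, 143, 187, 201]), (0.46, [240, 232, 251, 242])]
top hammer [(0.57, [63, 237, 149, 307])]
top tack_jar [(0.62, [265, 137, 284, 161])]
top brush []
top thread_board [(0.96, [282, 184, 378, 235]), (0.53, [212, 126, 245, 206]), (0.53, [348, 203, 375, 225]), (0.4, [239, 235, 251, 246])]
```

View pics/top.png

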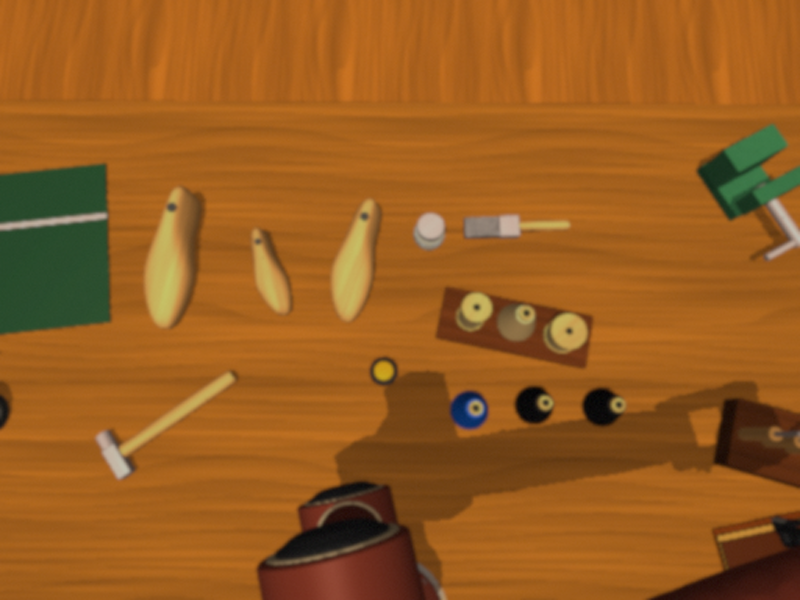

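View pics/scene.png

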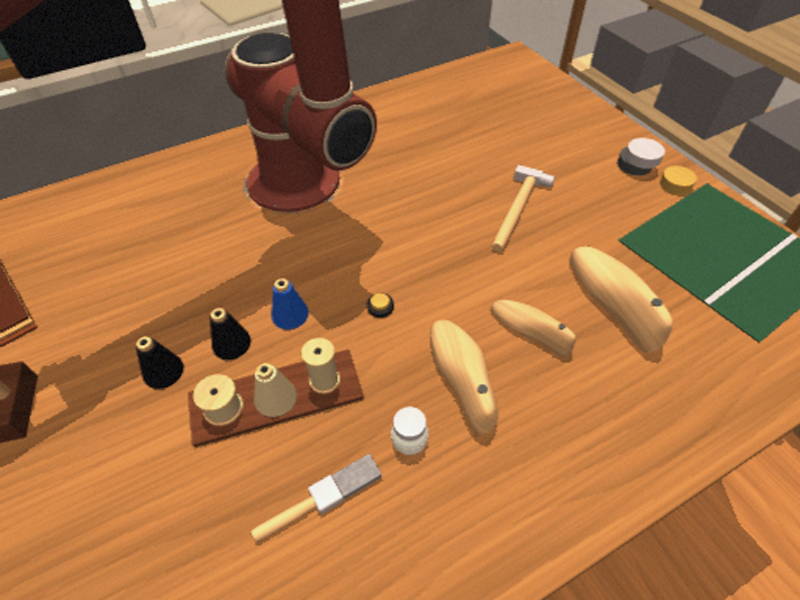

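The top view (800x600 px) shows:
- **Lasts:** three, at about (172,260), (271,272) and (354,262). The toes are at the lower ends and the dark thimbles at the upper ends. The middle one, with its toe at (285,308), is clearly the smallest.
- **Reels on the board:** tall (476,308), tapered cream cone (522,318, core at 525,314) and short (567,331).
- **Look-alike cones:** blue (469,410) and black (535,404) and (603,406), standing off the board.
- **Button:** brass cap in a black housing at (384,371).

The scene view agrees. The cream cone there is at (270,388), the button at (380,304) and the smallest last at (535,325). The brass disc at (680,180) has no black housing, so it isn't the button.

```bash
cat > h.py <<'E'
import numpy as np, cv2
def ray(f,uv,z):
    T=np.array(f['camera_from_world']);R,t=T[:3,:3],T[:3,3]
    c=-R.T@t; d=R.T@np.linalg.solve(np.array(f['mtx']),[uv[0],uv[1],1]); return c+d*(z-c[2])/d[2]
def proj(f,p):
    T=np.array(f['camera_from_world']);q=np.array(f['mtx'])@(T[:3,:3]@np.asarray(p)+T[:3,3]); return q[:2]/q[2]
E
python3 - <<'E'
import pickle,cv2,numpy as np
from h import *
from plant import grab_frame,spotter
d={n:grab_frame(n) for n in("scene","top")}
T,S=d['top'],d['scene']; k=.64
print('cams',ray(T,(256,192),0),[(-np.array(f['camera_from_world'])[:3,:3].T@np.array(f['camera_from_world'])[:3,3]).round(3) for f in(T,S)])
# yellow cap centroid in both
def cent(f,uv,r,lo,hi):
    h=cv2.cvtColor(f['pixels'],cv2.COLOR_RGB2HSV);m=cv2.inRange(h,lo,hi)
    z=np.zeros_like(m);cv2.circle(z,(int(uv[0]),int(uv[1])),r,255,-1);m&=z
    v,u=np.nonzero(m);return np.array([u.mean(),v.mean()]),len(u)
for f,uv in((T,(384*k,371*k)),(S,(380*k,302*k))):
    c,n=cent(f,uv,8,(20,150,120),(35,255,255));print('button',uv,c,n,ray(f,c,.022).round(4))
for f,uv in((T,(525*k,314*k)),(S,(265*k,371*k))): print('cone',ray(f,uv,.102).round(4))
for f,uv in((T,(477*k,308*k)),(S,(318*k,348*k))): print('tall',ray(f,uv,.102).round(4))
for f,uv in((T,(569*k,331*k)),(S,(215*k,392*k))): print('short',ray(f,uv,.067).round(4))
print('jar',ray(T,(431*k,224*k),.065))
res={}
for nm,uv,suv,L,H,th in(('large',(172,260),(620,300),.255,.088,(172,207)),('small',(271,272),(535,325),.165,.057,(258,241)),('medium',(354,262),(465,375),.225,.078,(365,216))):
    o=None
    for q in ("last_small","last_medium","last_large"):
        for r in spotter.outline_of(T,q):
            if r['region'][int(uv[1]*k),int(uv[0]*k)] and (o is None or r['conf']>o['conf']): o=r
    if o is None: print(nm,'none');continue
    v,u=np.nonzero(o['region']); P=np.array([ray(T,p,.02)[:2] for p in zip(u,v)])
    c=P.mean(0);a=np.linalg.svd(P-c,full_matrices=False)[2][0]
    hp=ray(T,np.array(th)*k,H)[:2]
    if a@(hp-c)>0:a=-a
    s=(P-c)@a; tip=c+a*s.max(); 
    print(nm,round(o['conf'],2),'len',np.ptp(s).round(3),'wid',np.ptp((P-c)@[-a[1],a[0]]).round(3),'axis',a.round(3),'tip',tip.round(4),'thimble',hp.round(4),'th->tip',np.linalg.norm(tip-hp).round(3))
    ax=(tip-hp)/np.linalg.norm(tip-hp)
    b={'small':.02,'medium':.027,'large':.031}[nm]; z=H*26/57
    toe=np.append(tip-ax*b,z);print('  toe',toe.round(4), 'top800',(proj(T,toe)/k).round(),'scene800',(proj(S,toe)/k).round())
A=cv2.resize(T['pixels'][120:235,150:250,::-1],(400,460),interpolation=cv2.INTER_CUBIC);B=cv2.resize(T['pixels'][170:285,280:380,::-1],(400,460),interpolation=cv2.INTER_CUBIC)
cv2.imwrite('pics/crop.png',np.hstack([A,B]))
E
```

```text
cams [ 0.56408256 -0.03021027  0.        ] [array([ 0.318, -0.008,  1.148]), array([ 1.009, -0.264,  0.813])]
button (245.76, 237.44) [245.10447761 237.03731343] 134 [0.4291 0.0007 0.022 ]
button (243.20000000000002, 193.28) [242.74242424 191.93939394] 66 [ 0.4323 -0.      0.022 ]
cone [ 0.519 -0.242  0.102]
cone [ 0.5274 -0.2426  0.102 ]
tall [ 0.529  -0.1601  0.102 ]
tall [ 0.5286 -0.1552  0.102 ]
short [ 0.4958 -0.326   0.067 ]
short [ 0.5012 -0.323   0.067 ]
jar [ 0.69213911 -0.08515344  0.065     ]
large 0.78 len 0.274 wid 0.098 axis [-0.997  0.079] tip [0.5051 0.408 ] thimble [0.7133 0.3808] th->tip 0.21
  toe [0.5358 0.404  0.0401] top800 [161. 309.] scene800 [587. 250.]
small 0.73 len 0.178 wid 0.06 axis [-0.938 -0.346] tip [0.5313 0.1851] thimble [0.6604 0.2303] th->tip 0.137
  toe [0.5502 0.1917 0.026 ] top800 [280. 304.] scene800 [501. 302.]
medium 0.66 len 0.242 wid 0.083 axis [-0.982  0.187] tip [0.5216 0.074 ] thimble [0.7021 0.0348] th->tip 0.185
  toe [0.548  0.0683 0.0356] top800 [346. 304.] scene800 [444. 325.]
```

View pics/crop.png

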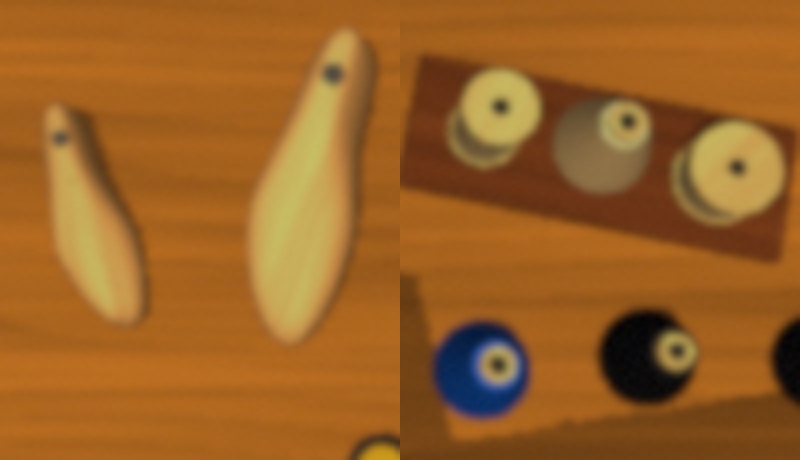

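The crop shows the small last at left with its toe tip at (125,322) and toe middle at about (117,298). At right is the cream cone, with its core at (625,125), between the tall reel (500,105) and the short reel (737,167). The blue and black look-alikes stand off the board.

The measurements are consistent:
- The reels come out 85–87 mm apart.
- The last is about 170 mm long and 60 mm wide.
- The cap is within reach at 0.43 m.

First move: shut the jaw and go towards the button at z = 0.25.

apply_moves(
  series=[
    {"dx": 26, "dy": -30, "jaw": 1},
    {"dx": 52, "dy": -60, "jaw": 1},
    {"dx": 78, "dy": -91, "jaw": 1},
    {"dx": 104, "dy": -122, "jaw": 1},
    {"dx": 130, "dy": -153, "jaw": 1},
  ],
)

```text
invalid input at $.series[0]: expected keys jaw, dx, dy, dz, turn
```

apply_moves(
  series=[
    {"dx": 26, "dy": -30, "jaw": 1},
    {"dx": 52, "dy": -60, "jaw": 1},
    {"dx": 78, "dy": -91, "jaw": 1},
    {"dx": 104, "dy": -122, "jaw": 1},
    {"dx": 130, "dy": -153, "jaw": 1},
  ],
)

```text
invalid input at $.series[0]: expected keys jaw, dx, dy, dz, turn
```

apply_moves(
  series=[
    {"dx": 26, "dy": -30, "jaw": 1},
    {"dx": 52, "dy": -60, "jaw": 1},
    {"dx": 78, "dy": -91, "jaw": 1},
    {"dx": 104, "dy": -122, "jaw": 1},
    {"dx": 104, "dy": -122, "jaw": 1},
  ],
)

```text
invalid input at $.series[0]: expected keys jaw, dx, dy, dz, turn
```

apply_moves(
  series=[
    {"dx": 26, "dy": -30, "dz": 0, "turn": 0, "jaw": 1},
    {"dx": 52, "dy": -60, "dz": 0, "turn": 0, "jaw": 1},
    {"dx": 78, "dy": -91, "dz": 0, "turn": 0, "jaw": 1},
    {"dx": 104, "dy": -122, "dz": 0, "turn": 0, "jaw": 1},
    {"dx": 130, "dy": -153, "dz": 0, "turn": 0, "jaw": 1},
  ],
)

```text
time: 2.17
tool_pos: [0.2837, -0.3975, 0.2499]
tool_rot: [0.0, 0.985, 0.173, 0.0]
contact_force: [1.7, 1.0, -0.1]
gripper_width: 0.297
grasp_force: 0.0
```

apply_moves(
  series=[
    {"dx": 26, "dy": -30, "dz": 0, "turn": 0, "jaw": 1},
    {"dx": 52, "dy": -60, "dz": 0, "turn": 0, "jaw": 1},
    {"dx": 78, "dy": -91, "dz": 0, "turn": 0, "jaw": 1},
    {"dx": 104, "dy": -122, "dz": 0, "turn": 0, "jaw": 1},
    {"dx": 130, "dy": -153, "dz": 0, "turn": 0, "jaw": 1},
  ],
)

```text
time: 2.58
tool_pos: [0.3535, -0.2092, 0.2503]
tool_rot: [0.0, 0.985, 0.173, 0.0]
contact_force: [0.9, -0.0, -0.3]
gripper_width: 0.003
grasp_force: 0.0
```

apply_moves(
  series=[
    {"dx": 26, "dy": -30, "dz": 0, "turn": 0, "jaw": 1},
    {"dx": 52, "dy": -60, "dz": 0, "turn": 0, "jaw": 1},
    {"dx": 78, "dy": -91, "dz": 0, "turn": 0, "jaw": 1},
    {"dx": 104, "dy": -122, "dz": 0, "turn": 0, "jaw": 1},
    {"dx": 104, "dy": -122, "dz": 0, "turn": 0, "jaw": 1},
  ],
)

```text
time: 3.0
tool_pos: [0.4106, -0.0548, 0.2503]
tool_rot: [-0.001, 0.984, 0.178, 0.001]
contact_force: [0.8, -0.6, 0.2]
gripper_width: -0.002
grasp_force: 0.0
```

Run:
```python
import cv2
from h import *
from plant import grab_frame,state
f=grab_frame('wrist'); s=state();print(s['tool_pos'].round(4) if hasattr(s['tool_pos'],'round') else s['tool_pos'],s['tool_rot'],s['contact_force'])
for p in((.43,.0005,.022),(.55,.1917,.026),(.519,-.242,.102)): print(p,proj(f,p).round()/.64)
cv2.imwrite('pics/w1.png',cv2.resize(f['pixels'][...,::-1],(800,600),interpolation=cv2.INTER_CUBIC))
import pickle;pickle.dump(f,open('w1.pkl','wb'))
```

```text
[ 0.41   -0.0575  0.2502] [-6.39150848e-05  9.84144906e-01  1.77366125e-01  2.37638515e-04] [-0.31631493  0.35614466 -1.10414485]
(0.43, 0.0005, 0.022) [340.625  198.4375]
(0.55, 0.1917, 0.026) [ 100.     -104.6875]
(0.519, -0.242, 0.102) [790.625  217.1875]
```

View pics/w1.png

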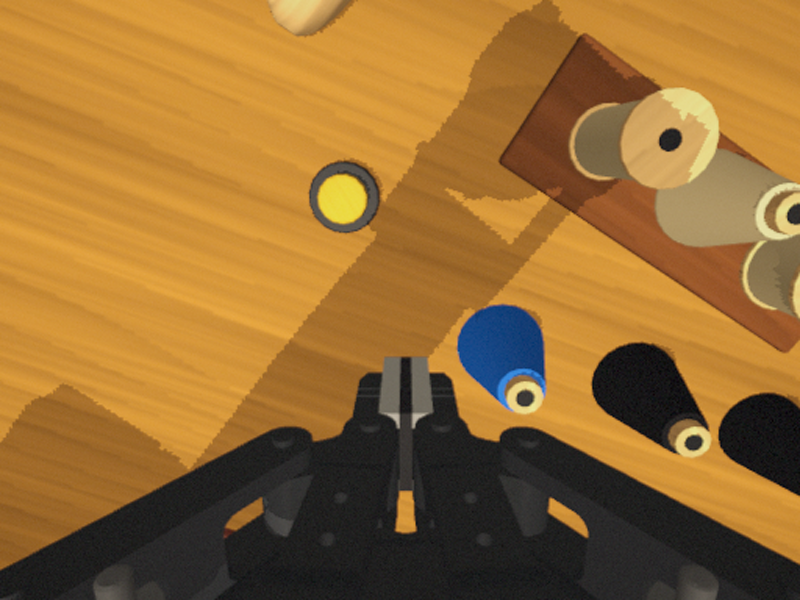

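The wrist view shows the brass button at (343,198), within about 3 px of my prediction. The cone's core is at (795,213), also where I predicted. I'll move over the button, then descend.

apply_moves(
  series=[
    {"dx": 20, "dy": -24, "dz": 0, "turn": 0, "jaw": 1},
    {"dx": 38, "dy": -48, "dz": 0, "turn": 0, "jaw": 1},
    {"dx": 38, "dy": -48, "dz": 30, "turn": 0, "jaw": 1},
    {"dx": 38, "dy": -48, "dz": 60, "turn": 0, "jaw": 1},
    {"dx": 38, "dy": -48, "dz": 90, "turn": 0, "jaw": 1},
  ],
)

```text
time: 3.47
tool_pos: [0.4292, -0.0034, 0.1598]
tool_rot: [0.001, 0.985, 0.173, 0.001]
contact_force: [1.1, 0.1, -0.1]
gripper_width: -0.001
grasp_force: 0.0
```

apply_moves(
  series=[
    {"dx": 0, "dy": 0, "dz": 30, "turn": 0, "jaw": 1},
    {"dx": 0, "dy": 0, "dz": 55, "turn": 0, "jaw": 1},
    {"dx": 0, "dy": 0, "dz": 75, "turn": 0, "jaw": 1},
    {"dx": 0, "dy": 0, "dz": 85, "turn": 0, "jaw": 1},
    {"dx": 0, "dy": 0, "dz": 85, "turn": 0, "jaw": 1},
  ],
)

```text
time: 3.88
tool_pos: [0.4267, -0.0033, 0.0725]
tool_rot: [-0.001, 0.985, 0.173, -0.003]
contact_force: [-0.7, -0.3, 0.7]
gripper_width: -0.003
grasp_force: 0.0
```

apply_moves(
  series=[
    {"dx": 3, "dy": -2, "dz": 10, "turn": 0, "jaw": 1},
    {"dx": 3, "dy": -2, "dz": 18, "turn": 0, "jaw": 1},
    {"dx": 3, "dy": -2, "dz": 25, "turn": 0, "jaw": 1},
    {"dx": 3, "dy": -2, "dz": 29, "turn": 0, "jaw": 1},
    {"dx": 3, "dy": -2, "dz": 30, "turn": 0, "jaw": 1},
  ],
)

```text
time: 4.3
tool_pos: [0.4305, 0.0004, 0.0444]
tool_rot: [-0.0, 0.985, 0.174, -0.0]
contact_force: [-0.7, -0.4, -0.9]
gripper_width: -0.001
grasp_force: 0.0
```

apply_moves(
  series=[
    {"dx": 0, "dy": 0, "dz": 2, "turn": 0, "jaw": 1},
    {"dx": 0, "dy": 0, "dz": 3, "turn": 0, "jaw": 1},
    {"dx": 0, "dy": 0, "dz": 4, "turn": 0, "jaw": 1},
    {"dx": 0, "dy": 0, "dz": 5, "turn": 0, "jaw": 1},
    {"dx": 0, "dy": 0, "dz": 5, "turn": 0, "jaw": 1},
  ],
)

```text
time: 4.72
tool_pos: [0.4311, 0.0003, 0.0403]
tool_rot: [0.0, 0.985, 0.174, 0.0]
contact_force: [0.5, 0.2, 2.2]
gripper_width: 0.002
grasp_force: 0.8
```

Contact came at z = 0.041 as expected, so full travel is near 0.035.

apply_moves(
  series=[
    {"dx": 0, "dy": 0, "dz": 2, "turn": 0, "jaw": 1},
    {"dx": 0, "dy": 0, "dz": 4, "turn": 0, "jaw": 1},
    {"dx": 0, "dy": 0, "dz": 5, "turn": 0, "jaw": 1},
    {"dx": 0, "dy": 0, "dz": 6, "turn": 0, "jaw": 1},
    {"dx": 0, "dy": 0, "dz": 6, "turn": 0, "jaw": 1},
  ],
)

```text
time: 5.13
tool_pos: [0.4314, 0.0002, 0.0347]
tool_rot: [0.0, 0.985, 0.174, 0.0]
contact_force: [-3.3, 0.5, 6.6]
gripper_width: 0.001
grasp_force: 3.3
```

apply_moves(
  series=[
    {"dx": 0, "dy": 0, "dz": 1, "turn": 0, "jaw": 1},
    {"dx": 0, "dy": 0, "dz": 1.5, "turn": 0, "jaw": 1},
    {"dx": 0, "dy": 0, "dz": 1.5, "turn": 0, "jaw": 1},
    {"dx": 0, "dy": 0, "dz": 1.5, "turn": 0, "jaw": 1},
  ],
)

```text
time: 5.47
tool_pos: [0.4315, 0.0002, 0.0345]
tool_rot: [-0.0, 0.985, 0.174, -0.0]
contact_force: [-7.0, 1.1, 17.4]
gripper_width: 0.001
grasp_force: 8.6
```

The button has bottomed out at 17 N with no further motion. Next I rise straight up, then travel at z ≈ 0.2 to above the smallest last's toe.

apply_moves(
  series=[
    {"dx": 0, "dy": 0, "dz": -15, "turn": 0, "jaw": 1},
    {"dx": 0, "dy": 0, "dz": -50, "turn": 0, "jaw": 1},
    {"dx": 0, "dy": 0, "dz": -90, "turn": 0, "jaw": 1},
    {"dx": 0, "dy": 0, "dz": -130, "turn": 0, "jaw": 1},
    {"dx": 0, "dy": 0, "dz": -168, "turn": 0, "jaw": 1},
  ],
)

```text
time: 5.88
tool_pos: [0.4303, 0.0004, 0.2018]
tool_rot: [-0.0, 0.985, 0.174, -0.0]
contact_force: [1.5, -1.1, -0.3]
gripper_width: 0.003
grasp_force: 0.0
```

apply_moves(
  series=[
    {"dx": 20, "dy": -15, "dz": 0, "turn": 0, "jaw": 1},
    {"dx": 50, "dy": -40, "dz": 0, "turn": 0, "jaw": 1},
    {"dx": 80, "dy": -65, "dz": 0, "turn": 0, "jaw": 1},
    {"dx": 105, "dy": -85, "dz": 0, "turn": 0, "jaw": 1},
    {"dx": 120, "dy": -97, "dz": 0, "turn": 0, "jaw": 1},
  ],
)

```text
time: 6.3
tool_pos: [0.5112, 0.135, 0.1998]
tool_rot: [-0.0, 0.985, 0.174, -0.0]
contact_force: [-0.2, -0.2, 0.1]
gripper_width: 0.001
grasp_force: 0.0
```

Run:
```python
import cv2,pickle
from h import *
from plant import grab_frame,state
f=grab_frame('wrist'); s=state();print(np.round(s['tool_pos'],4),s['tool_rot'])
print((proj(f,(.55,.1917,.026))/.64).round())
pickle.dump(f,open('w2.pkl','wb'))
cv2.imwrite('pics/w2.png',cv2.resize(f['pixels'][...,::-1],(800,600),interpolation=cv2.INTER_CUBIC))
```

```text
[0.512  0.1364 0.1998] [-1.01471830e-03  9.84559770e-01  1.75045407e-01  3.68815213e-04]
[335. 176.]
```

View pics/w2.png

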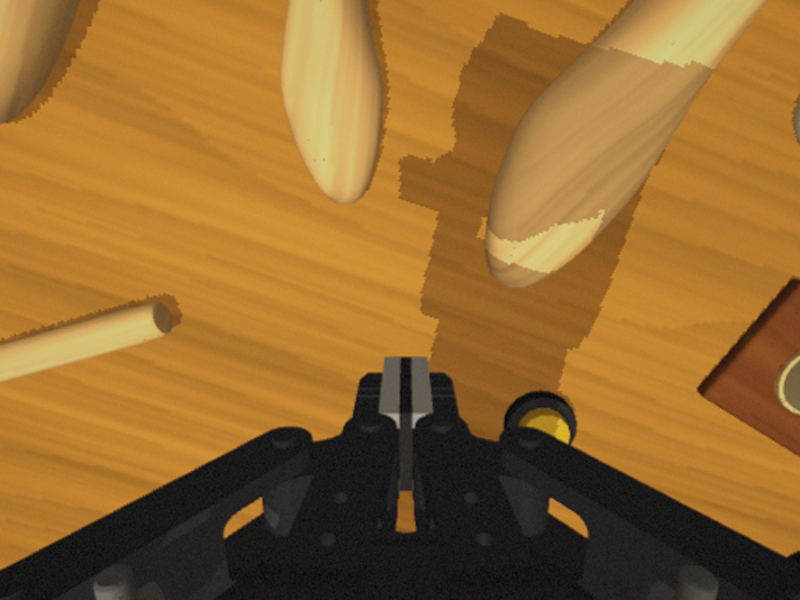

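The wrist view shows the small last's toe tip at (348,203). The toe middle, 20 mm (~33 px) behind it, is near (343,169), about 6 mm from my prediction. The medium toe at (515,280) and the hammer handle at (165,318) are well clear.

Run:
```python
import pickle
from h import *
from plant import state
f=pickle.load(open('w2.pkl','rb'));k=.64
tip=ray(f,(348*k,202*k),.010);t=ray(f,(343*k,169*k),.026);print(tip.round(4),t.round(4),np.linalg.norm((t-tip)[:2]))
ax=tip[:2]-[.6604,.2303];ax/=np.linalg.norm(ax);toe=tip[:2]-.02*ax;print(toe, np.linalg.norm(tip[:2]-[.6604,.2303]))
d=np.append((t[:2]+toe)/2,.068)-np.array(state()['tool_pos']);X=np.array([.939,.344,0]);Y=np.array([.344,-.939,0]);print('mm',1000*X@d,1000*Y@d,-1000*d[2])
```

```text
[0.536  0.1812 0.01  ] [0.5554 0.1888 0.026 ] 0.020826547331165596
[0.55460692 0.18853063] 0.13374029626792788
mm 58.354555597889174 -34.32018775760682 131.8448622359815
```

apply_moves(
  series=[
    {"dx": 30, "dy": -17, "dz": 0, "turn": 0, "jaw": 1},
    {"dx": 58, "dy": -34, "dz": 0, "turn": 0, "jaw": 1},
    {"dx": 58, "dy": -34, "dz": 25, "turn": 0, "jaw": 1},
    {"dx": 58, "dy": -34, "dz": 55, "turn": 0, "jaw": 1},
    {"dx": 58, "dy": -34, "dz": 80, "turn": 0, "jaw": 1},
  ],
)

```text
time: 6.77
tool_pos: [0.553, 0.1843, 0.1185]
tool_rot: [0.0, 0.985, 0.174, -0.0]
contact_force: [-0.5, -0.3, 0.1]
gripper_width: 0.0
grasp_force: 0.0
```

apply_moves(
  series=[
    {"dx": 0, "dy": 0, "dz": 20, "turn": 0, "jaw": 1},
    {"dx": 0, "dy": 0, "dz": 35, "turn": 0, "jaw": 1},
    {"dx": 0, "dy": 0, "dz": 45, "turn": 0, "jaw": 1},
    {"dx": 0, "dy": 0, "dz": 50, "turn": 0, "jaw": 1},
    {"dx": 0, "dy": 0, "dz": 50, "turn": 0, "jaw": 1},
  ],
)

```text
time: 7.18
tool_pos: [0.5525, 0.1838, 0.0691]
tool_rot: [0.0, 0.985, 0.173, -0.001]
contact_force: [-0.6, 0.1, -0.3]
gripper_width: 0.001
grasp_force: 0.0
```

Run:
```python
import cv2
from h import *
from plant import grab_frame,state
f=grab_frame('wrist');g=grab_frame('scene'); s=state();print(np.round(s['tool_pos'],4),s['contact_force'],s['time'])
cv2.imwrite('pics/w3.png',np.hstack([cv2.resize(f['pixels'][...,::-1],(400,300)),cv2.resize(g['pixels'][120:270,250:450,::-1],(400,300),interpolation=cv2.INTER_CUBIC)]))
```

```text
[0.554  0.1842 0.0714] [0.36910867 0.59885497 1.12681878] 7.2833
```

View pics/w3.png

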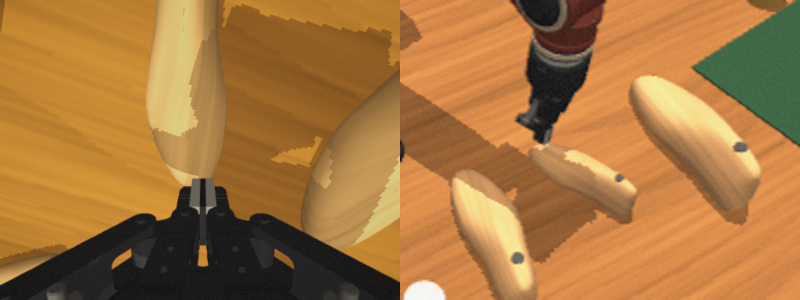

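The fingertips hover just above the small last's toe: (203,185) in the left half, (543,140) in the right half. No contact. I'll nudge about 4 mm towards its middle and hold for over 2 s.

apply_moves(
  series=[
    {"dx": 3, "dy": -3, "dz": 0, "turn": 0, "jaw": 1},
    {"dx": 3, "dy": -3, "dz": 0, "turn": 0, "jaw": 1},
    {"dx": 3, "dy": -3, "dz": 0, "turn": 0, "jaw": 1},
    {"dx": 3, "dy": -3, "dz": 0, "turn": 0, "jaw": 1},
    {"dx": 3, "dy": -3, "dz": 0, "turn": 0, "jaw": 1},
  ],
)

```text
time: 7.7
tool_pos: [0.5553, 0.1882, 0.0709]
tool_rot: [0.0, 0.985, 0.174, 0.0]
contact_force: [-0.4, 0.2, -0.7]
gripper_width: 0.002
grasp_force: 0.0
```

apply_moves(
  series=[
    {"dx": 0, "dy": 0, "dz": 0, "turn": 0, "jaw": 1},
    {"dx": 0, "dy": 0, "dz": 0, "turn": 0, "jaw": 1},
    {"dx": 0, "dy": 0, "dz": 0, "turn": 0, "jaw": 1},
    {"dx": 0, "dy": 0, "dz": 0, "turn": 0, "jaw": 1},
    {"dx": 0, "dy": 0, "dz": 0, "turn": 0, "jaw": 1},
  ],
)

```text
time: 8.12
tool_pos: [0.5551, 0.188, 0.0705]
tool_rot: [0.0, 0.985, 0.174, -0.0]
contact_force: [-0.1, 0.9, -0.6]
gripper_width: 0.001
grasp_force: 0.0
```

apply_moves(
  series=[
    {"dx": 0, "dy": 0, "dz": 0, "turn": 0, "jaw": 1},
    {"dx": 0, "dy": 0, "dz": 0, "turn": 0, "jaw": 1},
    {"dx": 0, "dy": 0, "dz": 0, "turn": 0, "jaw": 1},
    {"dx": 0, "dy": 0, "dz": 0, "turn": 0, "jaw": 1},
    {"dx": 0, "dy": 0, "dz": 0, "turn": 0, "jaw": 1},
  ],
)

```text
time: 8.53
tool_pos: [0.5552, 0.1881, 0.0705]
tool_rot: [-0.0, 0.985, 0.174, 0.0]
contact_force: [0.1, 1.1, -0.0]
gripper_width: -0.001
grasp_force: 0.0
```

apply_moves(
  series=[
    {"dx": 0, "dy": 0, "dz": 0, "turn": 0, "jaw": 1},
    {"dx": 0, "dy": 0, "dz": 0, "turn": 0, "jaw": 1},
    {"dx": 0, "dy": 0, "dz": 0, "turn": 0, "jaw": 1},
    {"dx": 0, "dy": 0, "dz": 0, "turn": 0, "jaw": 1},
    {"dx": 0, "dy": 0, "dz": 0, "turn": 0, "jaw": 1},
  ],
)

```text
time: 8.95
tool_pos: [0.5552, 0.1881, 0.0705]
tool_rot: [0.0, 0.985, 0.174, 0.0]
contact_force: [0.8, -0.3, 1.4]
gripper_width: -0.001
grasp_force: 0.0
```

apply_moves(
  series=[
    {"dx": 0, "dy": 0, "dz": 0, "turn": 0, "jaw": 1},
    {"dx": 0, "dy": 0, "dz": 0, "turn": 0, "jaw": 1},
    {"dx": 0, "dy": 0, "dz": 0, "turn": 0, "jaw": 1},
    {"dx": 0, "dy": 0, "dz": 0, "turn": 0, "jaw": 1},
    {"dx": 0, "dy": 0, "dz": 0, "turn": 0, "jaw": 1},
  ],
)

```text
time: 9.37
tool_pos: [0.5552, 0.1881, 0.0705]
tool_rot: [-0.0, 0.985, 0.173, 0.0]
contact_force: [0.7, -0.4, 0.2]
gripper_width: -0.002
grasp_force: 0.0
```

apply_moves(
  series=[
    {"dx": 0, "dy": 0, "dz": 0, "turn": 0, "jaw": 1},
    {"dx": 0, "dy": 0, "dz": 0, "turn": 0, "jaw": 1},
    {"dx": 0, "dy": 0, "dz": 0, "turn": 0, "jaw": 1},
    {"dx": 0, "dy": 0, "dz": 0, "turn": 0, "jaw": 1},
    {"dx": 0, "dy": 0, "dz": 0, "turn": 0, "jaw": 1},
  ],
)

```text
time: 9.78
tool_pos: [0.5552, 0.1881, 0.0705]
tool_rot: [-0.0, 0.985, 0.174, 0.0]
contact_force: [-0.4, 0.7, 0.2]
gripper_width: -0.0
grasp_force: 0.0
```

The 2 s hold is done with no contact. Now I rise and travel high (z ≈ 0.26) to a point just short of the cone for a last look.

apply_moves(
  series=[
    {"dx": 0, "dy": 0, "dz": -30, "turn": 0, "jaw": 1},
    {"dx": 0, "dy": 0, "dz": -70, "turn": 0, "jaw": 1},
    {"dx": 0, "dy": 0, "dz": -110, "turn": 0, "jaw": 1},
    {"dx": 0, "dy": 0, "dz": -150, "turn": 0, "jaw": 1},
    {"dx": 0, "dy": 0, "dz": -190, "turn": 0, "jaw": 1},
  ],
)

```text
time: 10.2
tool_pos: [0.5548, 0.188, 0.2624]
tool_rot: [-0.0, 0.985, 0.174, -0.0]
contact_force: [0.4, -0.3, 0.1]
gripper_width: 0.002
grasp_force: 0.0
```

apply_moves(
  series=[
    {"dx": -18, "dy": 29, "dz": 0, "turn": 0, "jaw": 1},
    {"dx": -36, "dy": 58, "dz": 0, "turn": 0, "jaw": 1},
    {"dx": -54, "dy": 87, "dz": 0, "turn": 0, "jaw": 1},
    {"dx": -72, "dy": 116, "dz": 0, "turn": 0, "jaw": 1},
    {"dx": -90, "dy": 144, "dz": 0, "turn": 0, "jaw": 1},
  ],
)

```text
time: 10.62
tool_pos: [0.5192, 0.0206, 0.2607]
tool_rot: [0.0, 0.985, 0.174, 0.0]
contact_force: [0.1, -0.7, 0.2]
gripper_width: -0.003
grasp_force: 0.0
```

apply_moves(
  series=[
    {"dx": -18, "dy": 29, "dz": 0, "turn": 0, "jaw": 1},
    {"dx": -36, "dy": 58, "dz": 0, "turn": 0, "jaw": 1},
    {"dx": -54, "dy": 87, "dz": 0, "turn": 0, "jaw": 1},
    {"dx": -72, "dy": 116, "dz": 0, "turn": 0, "jaw": 1},
    {"dx": -90, "dy": 144, "dz": 0, "turn": 0, "jaw": 1},
  ],
)

```text
time: 11.03
tool_pos: [0.4838, -0.1457, 0.2607]
tool_rot: [0.0, 0.985, 0.173, 0.0]
contact_force: [-0.4, 0.2, 0.3]
gripper_width: -0.003
grasp_force: 0.0
```

apply_moves(
  series=[
    {"dx": -18, "dy": 29, "dz": 0, "turn": 0, "jaw": 1},
    {"dx": -36, "dy": 58, "dz": 0, "turn": 0, "jaw": 1},
    {"dx": -54, "dy": 87, "dz": 0, "turn": 0, "jaw": 1},
    {"dx": -63, "dy": 100, "dz": 0, "turn": 0, "jaw": 1},
    {"dx": -63, "dy": 100, "dz": 0, "turn": 0, "jaw": 1},
  ],
)

```text
time: 11.45
tool_pos: [0.4584, -0.2625, 0.2604]
tool_rot: [0.0, 0.985, 0.171, -0.0]
contact_force: [-0.3, 0.1, 0.6]
gripper_width: 0.001
grasp_force: 0.0
```

Run:
```python
import cv2,pickle
from h import *
from plant import grab_frame,state
f=grab_frame('wrist'); s=state();print(np.round(s['tool_pos'],4),s['tool_rot'],s['time'])
print((proj(f,(.52,-.242,.102))/.64).round())
pickle.dump(f,open('w4.pkl','wb'))
cv2.imwrite('pics/w4.png',cv2.resize(f['pixels'][...,::-1],(800,600),interpolation=cv2.INTER_CUBIC))
```

```text
[ 0.4589 -0.2608  0.2604] [-2.66332555e-04  9.85090188e-01  1.72038502e-01 -5.99383024e-05] 11.5
[406. 161.]
```

View pics/w4.png

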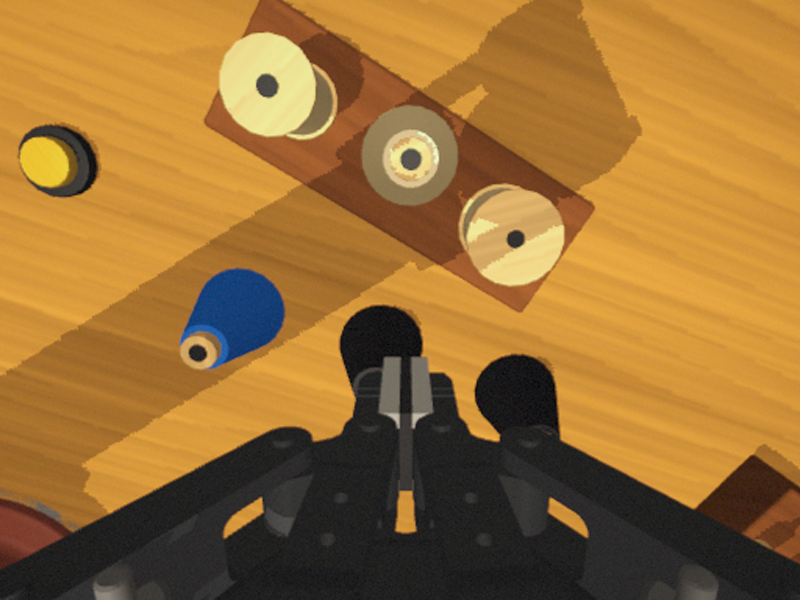

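The wrist view shows the cream cone's core at (411,158), within about 3 mm of my prediction of (406,161). It stands between the tall reel (268,85) and the short reel (515,238), and the button at (50,160) is up. I move over it, then descend to about 43 mm above the top.

apply_moves(
  series=[
    {"dx": 32, "dy": 3, "dz": 0, "turn": 0, "jaw": 1},
    {"dx": 64, "dy": 5, "dz": 0, "turn": 0, "jaw": 1},
    {"dx": 64, "dy": 5, "dz": 20, "turn": 0, "jaw": 1},
    {"dx": 64, "dy": 5, "dz": 45, "turn": 0, "jaw": 1},
    {"dx": 64, "dy": 5, "dz": 70, "turn": 0, "jaw": 1},
  ],
)

```text
time: 11.92
tool_pos: [0.5226, -0.2408, 0.1906]
tool_rot: [0.0, 0.985, 0.175, 0.001]
contact_force: [-0.6, -0.0, -0.7]
gripper_width: 0.0
grasp_force: 0.0
```

apply_moves(
  series=[
    {"dx": 0, "dy": 0, "dz": 20, "turn": 0, "jaw": 1},
    {"dx": 0, "dy": 0, "dz": 35, "turn": 0, "jaw": 1},
    {"dx": 0, "dy": 0, "dz": 43, "turn": 0, "jaw": 1},
    {"dx": 0, "dy": 0, "dz": 45, "turn": 0, "jaw": 1},
    {"dx": 0, "dy": 0, "dz": 45, "turn": 0, "jaw": 1},
  ],
)

```text
time: 12.33
tool_pos: [0.5214, -0.2416, 0.1454]
tool_rot: [-0.0, 0.985, 0.174, -0.0]
contact_force: [-0.5, 1.0, 0.7]
gripper_width: -0.0
grasp_force: 0.0
```

Run:
```python
import cv2
from h import *
from plant import grab_frame,state
f=grab_frame('wrist');g=grab_frame('scene'); s=state();print(np.round(s['tool_pos'],4),s['contact_force'],s['time'])
cv2.imwrite('pics/w5.png',np.hstack([cv2.resize(f['pixels'][...,::-1],(400,300)),cv2.resize(g['pixels'][170:320,90:290,::-1],(400,300),interpolation=cv2.INTER_CUBIC)]))
```

```text
[ 0.5221 -0.2425  0.147 ] [0.4402841  0.06481004 0.18463789] 12.4333
```

View pics/w5.png

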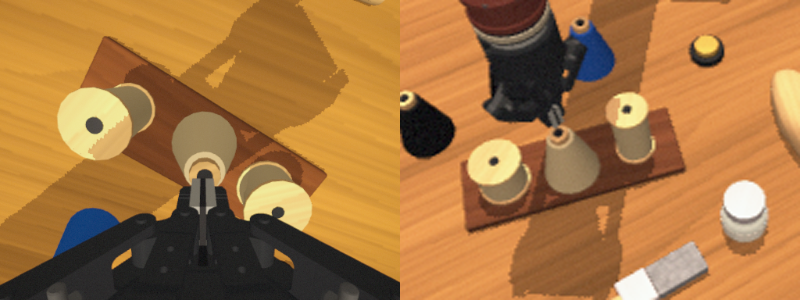

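The fingertips are centred just above the cone's core: (205,180) in the left half, (557,120) in the right half. Nothing is touched and the button is up. I'll hold for over 2 s.

apply_moves(
  series=[
    {"dx": 0, "dy": 0, "dz": 0, "turn": 0, "jaw": 1},
    {"dx": 0, "dy": 0, "dz": 0, "turn": 0, "jaw": 1},
    {"dx": 0, "dy": 0, "dz": 0, "turn": 0, "jaw": 1},
    {"dx": 0, "dy": 0, "dz": 0, "turn": 0, "jaw": 1},
    {"dx": 0, "dy": 0, "dz": 0, "turn": 0, "jaw": 1},
  ],
)

```text
time: 12.85
tool_pos: [0.5213, -0.2425, 0.1458]
tool_rot: [0.0, 0.985, 0.173, 0.0]
contact_force: [0.1, -0.3, 0.4]
gripper_width: -0.003
grasp_force: 0.0
```

apply_moves(
  series=[
    {"dx": 0, "dy": 0, "dz": 0, "turn": 0, "jaw": 1},
    {"dx": 0, "dy": 0, "dz": 0, "turn": 0, "jaw": 1},
    {"dx": 0, "dy": 0, "dz": 0, "turn": 0, "jaw": 1},
    {"dx": 0, "dy": 0, "dz": 0, "turn": 0, "jaw": 1},
    {"dx": 0, "dy": 0, "dz": 0, "turn": 0, "jaw": 1},
  ],
)

```text
time: 13.27
tool_pos: [0.5212, -0.2424, 0.1454]
tool_rot: [-0.0, 0.985, 0.174, -0.0]
contact_force: [0.2, -0.1, -0.2]
gripper_width: -0.0
grasp_force: 0.0
```

apply_moves(
  series=[
    {"dx": 0, "dy": 0, "dz": 0, "turn": 0, "jaw": 1},
    {"dx": 0, "dy": 0, "dz": 0, "turn": 0, "jaw": 1},
    {"dx": 0, "dy": 0, "dz": 0, "turn": 0, "jaw": 1},
    {"dx": 0, "dy": 0, "dz": 0, "turn": 0, "jaw": 1},
    {"dx": 0, "dy": 0, "dz": 0, "turn": 0, "jaw": 1},
  ],
)

```text
time: 13.68
tool_pos: [0.5212, -0.2424, 0.1455]
tool_rot: [0.0, 0.985, 0.174, -0.0]
contact_force: [-0.3, 0.0, -0.5]
gripper_width: -0.001
grasp_force: 0.0
```

apply_moves(
  series=[
    {"dx": 0, "dy": 0, "dz": 0, "turn": 0, "jaw": 1},
    {"dx": 0, "dy": 0, "dz": 0, "turn": 0, "jaw": 1},
    {"dx": 0, "dy": 0, "dz": 0, "turn": 0, "jaw": 1},
    {"dx": 0, "dy": 0, "dz": 0, "turn": 0, "jaw": 1},
    {"dx": 0, "dy": 0, "dz": 0, "turn": 0, "jaw": 1},
  ],
)

```text
time: 14.1
tool_pos: [0.5212, -0.2424, 0.1455]
tool_rot: [-0.0, 0.985, 0.174, 0.0]
contact_force: [-0.5, -0.2, 0.0]
gripper_width: 0.002
grasp_force: 0.0
```

apply_moves(
  series=[
    {"dx": 0, "dy": 0, "dz": 0, "turn": 0, "jaw": 1},
    {"dx": 0, "dy": 0, "dz": 0, "turn": 0, "jaw": 1},
    {"dx": 0, "dy": 0, "dz": 0, "turn": 0, "jaw": 1},
    {"dx": 0, "dy": 0, "dz": 0, "turn": 0, "jaw": 1},
    {"dx": 0, "dy": 0, "dz": 0, "turn": 0, "jaw": 1},
  ],
)

```text
time: 14.52
tool_pos: [0.5212, -0.2424, 0.1455]
tool_rot: [-0.0, 0.985, 0.174, -0.0]
contact_force: [-0.6, 0.2, 0.1]
gripper_width: 0.001
grasp_force: 0.0
```

```bash
python3 -c "
from plant import state,ticket
s=state();print(s['time'],s['tool_pos'],s['contact_force']);print(ticket.job_done())"
```

```text
14.5167 [ 0.52121888 -0.24242204  0.14547543] [-0.58553386  0.21453313  0.10119236]
the job is handed in; nothing more can be done
None
```

I pressed the call button fully down and released it, pointed at the smallest last's toe for over 2 s, and finished pointing at the cream cone's top; the job was handed in at 14.5 s with no sign of contact beyond the button, and no verdict was returned.

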